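Stand the fallen counter sign back on its step

ROBOT

A 6-joint arm with a two-finger parallel gripper is mounted at the origin on the work surface. World frame = base frame: x ahead of the robot, y to its left, z up, the work surface at z = 0. Lengths are in m, angles in rad, forces in N, time in s.
With the tool pointing down it reaches from about 0.4 to 0.825 m from the base axis. Payload 7 kg.
Tool frame: the origin (TCP) lies midway between the tips of the shut fingers; the grasp point (between the pads) lies arm.grip_depth behind it (arm.grip_depth is the distance from the TCP to the grasp point, in m); z points along the fingers, y is the line along which they close (so a half turn about z gives the same grasp; the last joint's range is limited). The gripper opens to 85 mm and grips with 20 to 120 N. Pads are 22 mm wide; open, the fingers measure 114 mm over their backs; the gripper's body (76 mm by 85 mm) begins 54 mm behind the grasp point. The pads swing forward as they close: fully open they stand 13 mm farther back than shut.
Start: joints at [0.288, 0.359, 0.012, 0, -1.224, -0.288], TCP at [0.675, -0, 0.198] pointing down, gripper open.
Joint ranges: [-3.07, 3.07], [-1.43, 2.12], [-1.02, 1.25], [-3.03, 1.67], [-3.05, -0], [-3.03, 3.03]. Speed limits (rad/s): [2.39, 2.39, 3.01, 3.14, 3.14, 3.14].

INTERFACE

Orientations are given as a unit quaternion [x, y, z, w].
In Python, from cell import arm gives the robot as it stands.
- The arm moves only by the tool arm_command, never from a script. Its argument "targets" is a list of rows, each a list of 6 numbers: the shift along the tool's x, y, z in units of 25 mm (1.0 is 25 mm), then the turn, a rotation vector about the tool's x, y, z in units of 5 degrees (1.0 is 5 degrees). In form: [[dx, dy, dz, ax, ay, az], ...]. A call has 1 to 20 rows; each row is the pose to reach, as a shift and turn from the pose commanded when the call began, along the tool's axes at that moment; what a row does not reach only later rows make up. A row lasts 1/12 s, in which the tool goes at most 41.7 mm and 7.16 degrees, less where a joint would pass 70% of its speed; a pose out of reach is approached as far as the arm can. A call with a gripper value outside its range is refused whole. "hand" is the finger opening in mm, from 0 to 85.4, set as the call begins (left out, the last holds). The fingers move at their own pace and stop on an object; the grip force is fixed at half the most. Time passes only in rows, so rows that repeat a pose let the fingers close. It gives the time, the measured TCP pose, the force, the opening and the grip force at its end, in the units of the state.
- arm.sense(): the state, without advancing time (a new reading comes with each control period).
- arm.read_camera(name): name is "scene" or "side" or "wrist"; returns the picture (480x640x3 uint8, red, green, blue); there is no depth.
- arm.camera_model(name): a dict with "fovy" (degrees; the focal length in pixels is half the picture's height over the tangent of half this angle, whatever the lens; pixels are square), "cx", "cy" (the principal point, pixels), "world_from_camera" (4x4, takes a point from camera to world coordinates); the wrist camera has in their place "T_tool_cam" (4x4, takes a point from camera to tool coordinates, whose origin is the TCP and whose axes are the flange's). Camera axes: x right, y down, z forward; pixel columns grow to the right and rows downward; lengths in m; the calibration is good to about 2 mm. The wrist camera is an equidistant fisheye: a pixel r from the principal point sees the ray r / f radians off the axis. A picture is of the moment at which its call begins: read the wrist's pose just before it. camera_model takes no time and is no camera call.
- arm.close_job(): hands the job in; it is judged then, once.
The state is a dict: "clock": time; "qpos": joint angles; "qd": joint speeds; "joint_efforts": joint torques, N m; "eef_pos": TCP position; "ee_rot": TCP orientation; "ft_force": force on the tool from outside, world axes, zero at the start; "torque": the same for the moment, N m; "opening": opening from 0.0 (shut) to 1.0 (fully open); "gripper_force": force on a finger pad.
Only numpy, scipy, OpenCV 4.12 (cv2) and the standard library are available. Lean on these libraries where they do the work, as an engineer would, in place of code of your own. Each camera call takes 0.05 s, during which the arm holds its last target. There are 200 camera calls.

TASK

The picture sign of this sweet shop has fallen forward on its face over the rim of the sweets tray. Fold the wooden leg on its back out as far as it goes, then take up the sign and stand it on its leg wholly on the low wooden step behind the tray: about in the middle, square to the step, picture towards the tray, leaning back, set down gently and let go. Leave the jars and the scoop where they are.

Things in the scene. Friction and masses are not known exactly. Their poses are not given: they have to be found in the camera images.
- sign_mid (a point): centre of the loose sign, a dark wooden easel-back picture frame 140 wide, 200 tall, 14 thick, 0.3 to 0.5 kg. x points straight out of its back, y across its width, z up its face from lower to top edge. At the start it leans on its face 36 degrees off upright, back and leg facing up and away from the tray, held only by weight and friction
- sign_top (a point): middle of the sign's top edge, half-way through its thickness (100 mm from sign_mid along z). At the start the sign's front rests on the tray's far rim 117 mm up from its lower edge, so that the top 83 mm overhangs the tray, free on both faces. The top rail is 20 mm high and 14 mm thick
- sign_foot (a point): middle of the sign's lower edge, half-way through its thickness
- leg (a joint): angle of the leg on the sign's back: 0 folded flat, 0.58 rad fully out at its stop; starts at 0 to 0.06; a friction hinge (0.04 N m) holds it where it is left. It opens by swinging its lower, free end out of the back (+x of sign_mid). Light wooden bar 28 mm wide (44 in the top 26 mm), 10 thick, 126 from hinge to free end, at mid-width of the sign; folded, it lies 1.5 mm off the back
- leg_hinge (a point): point on the leg's hinge axis, at mid-width, 13.5 mm behind the middle of the sign's thickness and 128 mm above its lower edge. The hinge axis runs along y of sign_mid
- leg_end (a point): middle of the leg's free end, half-way through its thickness. With the leg fully out and its end on a level surface, the sign leans back 0.27 rad (15 degrees) and leg_end is 85 mm behind sign_foot
- step: fixed low wooden step, the sign's place: 140 deep (x), 230 wide (y), top 30 mm above the table. Origin: centre of its underside, on the table; its x axis points away from the tray, z up. It stands behind the tray, 45 to 80 mm beyond the sign's lower edge
- tray: fixed open wooden tray of sweets, 160 deep (x), 270 wide (y), 95 mm high, walls 8 mm, filled 50 mm high. Origin: centre of its underside, on the table; its x axis points from its front to its far rim, where the sign leans
- tall_jar_mid (a point): middle of a loose closed glass jar of sweets, 90 across, 150 tall, beyond the step: leave alone
- small_jar_mid (a point): middle of a loose closed glass jar of sweets, 70 across, 90 tall, beyond the step: leave alone
- scoop_mid (a point): loose steel scoop lying beside the tray; point over the middle of its pan, 15 mm above the table. Pan 88 x 65 x 32 high, handle 90 long along its -x: leave alone
- sign: the same sign as a whole; origin at sign_foot, axes as sign_mid
Mind the look-alikes: they are no part of the job. What is shaped like the sign but orange or turquoise is not meant.

How it is judged:
By the outcome, as a careful person would: the job done as asked, in the order asked, and still so for the second after the job is handed in, with the robot touching nothing.
It also fails if it takes over 69 s, if anything falls off the work surface, if the arm or the gripper's body presses on something with over 40 N, if the wrist force passes 120 N, or if a joint passes its speed limit or range.

## Working session

There is one attempt and no reset: what is moved stays moved. The work goes in short steps, Python scripts to look and compute and a tool call to move; the robot and the scene stay as the last step left them, time stands still between calls to the robot, and variables do not carry over. Pictures are saved under pics/ and viewed, at most 10 in all, crops included, and the job is handed in when it is done.

Besides the shell and the picture viewer there is one more tool, called after ">>>" in YAML: its name, and indented under it one key for each argument. arm_command: Moves the arm, as the interface text tells. Its arguments: {"type":"object","properties":{"targets":{"type":"array","items":{"type":"array","items":{"type":"number"}}},"hand":{"type":"number"}},"required":["targets"]}

```bash
ls; mkdir -p pics
python3 - <<'E'
from cell import arm
import cv2,numpy as np
print(arm.grip_depth, arm.sense())
for n in("scene","side","wrist"):
    m=arm.camera_model(n); print(n,{k:np.round(v,4).tolist() for k,v in m.items()})
    cv2.imwrite(f"pics/{n}0.png",arm.read_camera(n)[:,:,::-1])
E
```

```text
pics
0.0187 {'clock': 0.0, 'qpos': array([ 2.88055637e-01,  3.59376039e-01,  1.10812163e-02, -3.73449260e-04,
       -1.22409218e+00, -2.88097595e-01]), 'qd': array([ 1.41843048e-06, -8.22307314e-05,  6.80292085e-04,  1.84707650e-04,
       -6.99857612e-04,  3.95963251e-04]), 'joint_efforts': array([ 2.55543900e-04, -5.83324420e+01,  2.93422562e+01,  6.93659976e+00,
       -6.00149287e-03, -1.14765509e-06]), 'eef_pos': array([ 6.74473142e-01, -4.92036655e-05,  1.97276267e-01]), 'ee_rot': array([-7.07046746e-01,  7.07166342e-01,  5.33731378e-04, -6.15237731e-04]), 'ft_force': array([-0.18068074, -0.58870622, -0.20116233]), 'torque': array([ 0.01647078,  0.03849185, -0.01582032]), 'gripper_force': 0.0, 'opening': 0.9991477582031946}
scene {'fovy': 54.6418, 'cx': 320.3895, 'cy': 232.9697, 'world_from_camera': [[0.8257, 0.4674, -0.3158, 0.8165], [0.5639, -0.6984, 0.4407, -0.568], [-0.0146, -0.542, -0.8402, 1.1749], [0.0, 0.0, 0.0, 1.0]]}
side {'fovy': 57.8676, 'cx': 320.8255, 'cy': 233.2533, 'world_from_camera': [[0.8056, -0.4353, 0.4019, -0.0878], [-0.5924, -0.5808, 0.5584, -0.6746], [-0.0096, -0.6879, -0.7257, 1.0194], [0.0, 0.0, 0.0, 1.0]]}
wrist {'fovy': 65.7065, 'cx': 312.5718, 'cy': 238.2505, 'T_tool_cam': [[0.0004, -0.9663, -0.2575, 0.0661], [1.0, 0.0003, 0.0006, -0.0001], [-0.0005, -0.2575, 0.9663, -0.1761], [0.0, 0.0, 0.0, 1.0]]}
```

View pics/scene0.png

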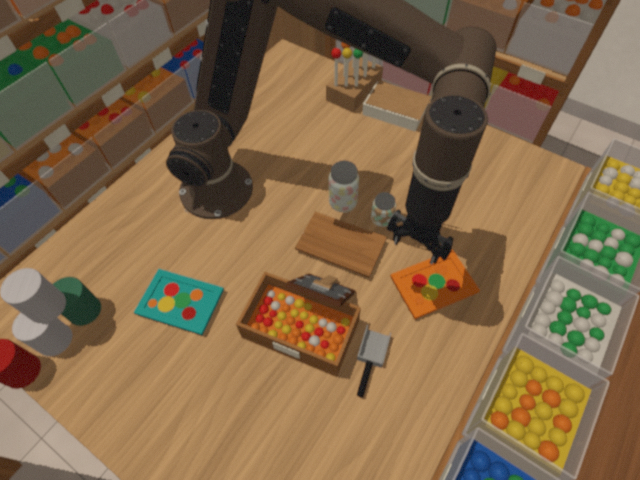

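View pics/side0.png

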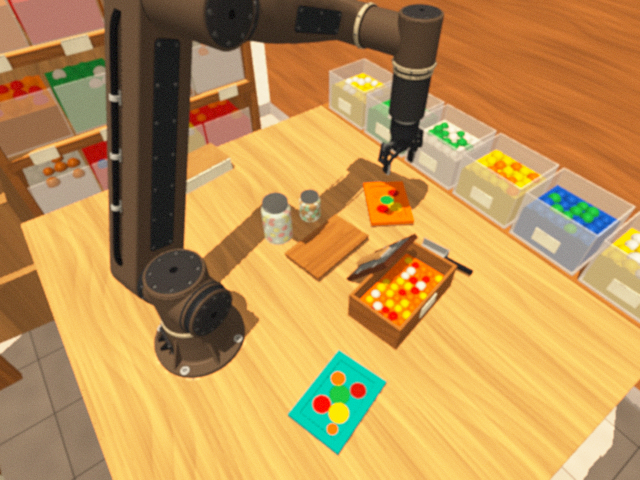

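The scene view shows the tray at about (300,322), the dark sign at (325,288) and the step at (341,244). The jars are at (343,187) and (383,210) and the scoop at (373,350). The orange and turquoise frames are decoys. Next I'll enlarge crops for measuring.

Run:
```python
import cv2
a=cv2.imread("pics/scene0.png")[205:355,230:395]
cv2.imwrite("pics/sc1.png",cv2.resize(a,None,fx=4,fy=4,interpolation=cv2.INTER_CUBIC))
a=cv2.imread("pics/side0.png")[210:350,280:480]
cv2.imwrite("pics/sd1.png",cv2.resize(a,None,fx=4,fy=4,interpolation=cv2.INTER_CUBIC))
```

```text
(no output)
```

View pics/sc1.png

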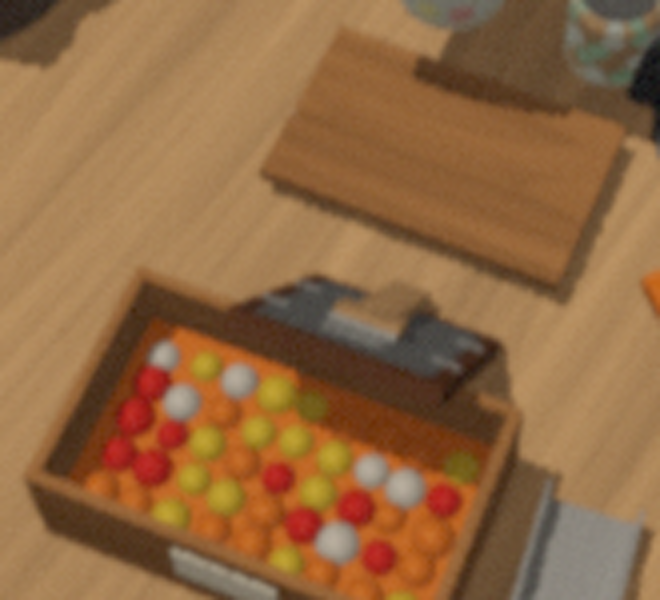

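View pics/sd1.png

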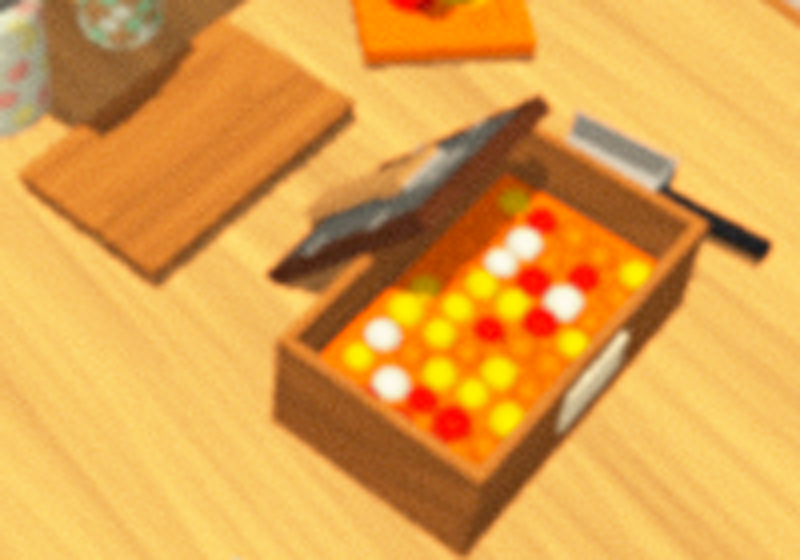

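Both crops are sharp enough to pick the step and tray top corners and the sign's edges. I'll triangulate from those.

```bash
cat > h.py <<'E'
import numpy as np
from cell import arm
from scipy.spatial.transform import Rotation as R
def proj(n,P):
    m=arm.camera_model(n);T=np.linalg.inv(m["world_from_camera"]);f=240/np.tan(np.radians(m["fovy"]/2))
    p=np.atleast_2d(P)@T[:3,:3].T+T[:3,3]
    return p[:,:2]/p[:,2:]*f+[m["cx"],m["cy"]]
def plane(n,uv,z):
    m=arm.camera_model(n);T=m["world_from_camera"];f=240/np.tan(np.radians(m["fovy"]/2))
    uv=np.atleast_2d(uv);d=np.c_[(uv-[m["cx"],m["cy"]])/f,np.ones(len(uv))]@T[:3,:3].T
    return T[:3,3]+d*((z-T[2,3])/d[:,2])[:,None]
S=lambda *a:np.array(a)/4.+[230,205]-.4
D=lambda *a:np.array(a)/4.+[280,210]-.4
E
python3 - <<'E'
from h import *
np.set_printoptions(precision=4,suppress=True)
st1=plane("scene",S((262,175),(560,285),(625,130),(340,30)),.03)
st2=plane("side",D((22,178),(155,272),(352,105)),.03)
print("step",st1,st2)
print("tray",plane("scene",S((32,475),(140,272),(520,410)),.095),plane("side",D((278,345),(468,475),(705,225)),.095))
print("sign top back edge z=.171",plane("scene",S((235,308),(445,382)),.168)); print("foot back",plane("scene",S((318,277),(498,345)),.008))
print("side top",plane("side",D((548,100),),.168), "foot?",plane("side",D((272,278),),.168))
E
```

```text
step [[ 0.3554 -0.0513  0.03  ]
 [ 0.5787 -0.0082  0.03  ]
 [ 0.5525  0.1267  0.03  ]
 [ 0.3293  0.0848  0.03  ]] [[ 0.323   0.0814  0.03  ]
 [ 0.3508 -0.0501  0.03  ]
 [ 0.5702 -0.0099  0.03  ]]
tray [[ 0.3905 -0.3339  0.095 ]
 [ 0.3587 -0.1854  0.095 ]
 [ 0.6169 -0.1293  0.095 ]] [[ 0.3507 -0.1864  0.095 ]
 [ 0.3829 -0.3296  0.095 ]
 [ 0.6463 -0.2831  0.095 ]]
sign top back edge z=.171 [[ 0.4526 -0.1985  0.168 ]
 [ 0.5844 -0.1685  0.168 ]]
foot back [[ 0.429  -0.0873  0.008 ]
 [ 0.5627 -0.0612  0.008 ]]
side top [[ 0.5866 -0.1779  0.168 ]] foot? [[ 0.3444 -0.1839  0.168 ]]
```

```bash
cat >> h.py <<'E'
def sign(foot,yaw,lean=36.):
    # yaw: angle of sign width axis vs world x (deg); lean>0 toward tray
    c,s=np.cos(np.radians(yaw)),np.sin(np.radians(yaw)); h=np.array([-s,c,0]);k=np.array([0,0,1.])
    a=np.radians(lean); X=h*np.cos(a)+k*np.sin(a); Z=-h*np.sin(a)+k*np.cos(a)
    T=np.eye(4);T[:3,:3]=np.c_[X,np.cross(Z,X),Z];T[:3,3]=foot;return T
def pt(T,x,y,z): return T[:3,:3]@[x,y,z]+T[:3,3]
def cur():
    s=arm.sense();return np.array(s["eef_pos"]),R.from_quat(s["ee_rot"])
def rot(y,z):
    z=z/np.linalg.norm(z);x=np.cross(y,z);x/=np.linalg.norm(x);return R.from_matrix(np.c_[x,np.cross(z,x),z])
def go(P,Rt):
    p,r=cur();return np.round(np.r_[r.inv().apply(P-p)/.025,(r.inv()*Rt).as_rotvec()/np.radians(5)],2).tolist()
def wproj(P,p,r):
    m=arm.camera_model("wrist");T=np.linalg.inv(m["T_tool_cam"]);f=240/np.tan(np.radians(m["fovy"]/2))
    q=r.inv().apply(np.atleast_2d(P)-p)@T[:3,:3].T+T[:3,3]
    rr=np.linalg.norm(q[:,:2],axis=1);th=np.arctan2(rr,q[:,2]);return q[:,:2]/rr[:,None]*(th*f)[:,None]+[m["cx"],m["cy"]]
def legrot(T,tilt): # tilt off vertical toward tray, deg
    h=np.cross(T[:3,1],[0,0,1.]);h=-h if h@T[:3,0]<0 else h;t=np.radians(tilt);return rot(T[:3,1],-h*np.sin(t)-np.array([0,0,np.cos(t)]))
S0=sign([.494,-.081,.0041],12.)
E
python3 - <<'E'
from h import *
T=S0;print(np.round(T,3))
Rl=legrot(T,25);print(go(pt(T,16,0,33)*0+pt(T,.016,0,.035)-Rl.as_matrix()[:,2]*.09,Rl))
print(go(pt(T,.016,0,.035)-Rl.as_matrix()[:,2]*.09+[0,0,.06],Rl))
for n,o in(("scene",(230,205)),("side",(280,210))):
  print(n,np.round((proj(n,[pt(T,x,y,z) for x,z in((.007,.2),(.007,0)) for y in(-.07,.07)])-o)*4))
E
```

```text
[[-0.168 -0.978  0.122  0.494]
 [ 0.791 -0.208 -0.575 -0.081]
 [ 0.588 -0.     0.809  0.004]
 [ 0.     0.     0.     1.   ]]
[2.05, 7.47, 2.97, 0.54, 4.98, -2.36]
[2.05, 7.48, 0.57, 0.54, 4.98, -2.36]
scene [[439. 390.]
 [222. 310.]
 [495. 342.]
 [309. 275.]]
side [[544.  95.]
 [421. 217.]
 [383. 167.]
 [268. 276.]]
```

>>> arm_command:
  targets:
    - [2.05,7.48,0.57,0.54,4.98,-2.36]
    - [2.05,7.48,0.57,0.54,4.98,-2.36]
    - [2.05,7.48,0.57,0.54,4.98,-2.36]
    - [2.05,7.48,0.57,0.54,4.98,-2.36]
    - [2.05,7.48,0.57,0.54,4.98,-2.36]
    - [2.05,7.48,0.57,0.54,4.98,-2.36]
    - [2.05,7.47,2.0,0.54,4.98,-2.36]
    - [2.05,7.47,2.0,0.54,4.98,-2.36]
    - [2.05,7.47,2.0,0.54,4.98,-2.36]
    - [2.05,7.47,2.0,0.54,4.98,-2.36]
  hand: 50

```text
clock: 0.98
eef_pos: [0.4889, -0.0512, 0.1492]
ee_rot: [0.759, -0.614, 0.169, 0.136]
ft_force: [-0.4, 0.9, 0.2]
opening: 0.59
gripper_force: 0.0
```

Run:
```python
from h import *
import cv2
p,r=cur();im=arm.read_camera("wrist")[:,:,::-1].copy();cv2.imwrite("pics/w1raw.png",im)
T=S0
print(p,r.as_quat(),arm.sense()["clock"])
P=[pt(T,.007,y,z) for y in(-.07,.07) for z in(0,.2)]+[pt(T,.0185,y,z) for y in(-.014,.014) for z in(.002,.1)]
u=wproj(P,p,r);print(np.round(u))
cv2.imwrite("pics/w1.png",im)
```

```text
[ 0.48885591 -0.05119215  0.14918328] [ 0.7586162  -0.61446972  0.1688517   0.13571119] 1.0333
[[236. 260.]
 [197.  30.]
 [391. 260.]
 [431.  30.]
 [298. 268.]
 [294. 173.]
 [330. 268.]
 [335. 173.]]
```

View pics/w1.png

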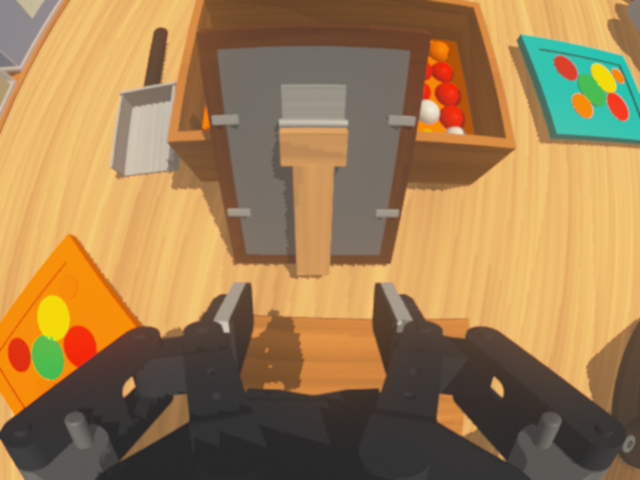

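The wrist view matches the model within 2 px: sign corners at (236,262), (391,263), (199,32) and (430,30), and the leg end at about (313,275). Next is the descent onto the leg.

Run:
```python
from h import *
T=S0;Rl=legrot(T,25);z=Rl.as_matrix()[:,2];P=pt(T,.0155,0,.035)
for d in(.05,.02,0): print(go(P-z*d,Rl))
```

```text
[-0.43, 0.07, 2.56, -0.03, 0.0, -0.01]
[-0.43, 0.07, 3.76, -0.03, 0.0, -0.01]
[-0.43, 0.07, 4.56, -0.03, 0.0, -0.01]
```

>>> arm_command:
  targets:
    - [-0.2,0.07,1.2,0,0,0]
    - [-0.43,0.07,2.4,0,0,0]
    - [-0.43,0.07,3.2,0,0,0]
    - [-0.43,0.07,3.8,0,0,0]
    - [-0.43,0.07,4.1,0,0,0]
    - [-0.43,0.07,4.35,0,0,0]
    - [-0.43,0.07,4.5,0,0,0]
    - [-0.43,0.07,4.56,0,0,0]
    - [-0.43,0.07,4.56,0,0,0]
    - [-0.43,0.07,4.56,0,0,0]

```text
clock: 1.87
eef_pos: [0.4953, -0.0888, 0.041]
ee_rot: [0.759, -0.615, 0.169, 0.135]
ft_force: [-0.9, 0.9, -0.6]
opening: 0.583
gripper_force: 0.0
```

Run:
```python
from h import *
import cv2
p,r=cur();im=arm.read_camera("wrist")[:,:,::-1].copy();cv2.imwrite("pics/w2.png",im)
print(S0[:3,:3].T@(p-S0[:3,3]),arm.sense()["ft_force"])
```

```text
[0.01526446 0.00038539 0.03451338] [ 0.34113128  0.23018882 -0.02827154]
```

View pics/w2.png

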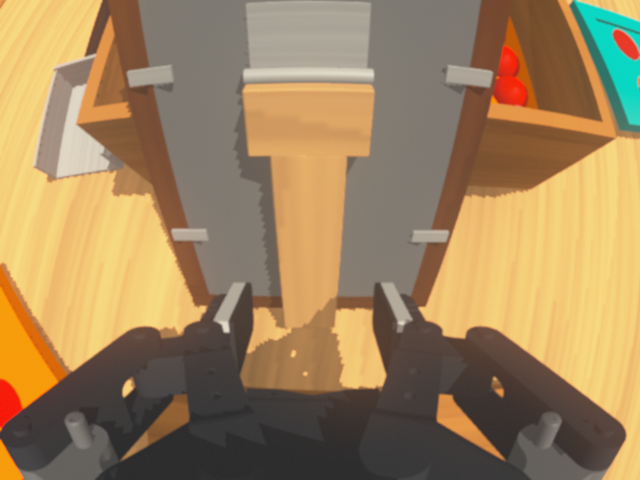

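Fingers straddle the leg, centred (finger midpoint x≈313, leg ≈311). Now close.

>>> arm_command:
  targets:
    - [0,0,0,0,0,0]
    - [0,0,0,0,0,0]
    - [0,0,0,0,0,0]
    - [0,0,0,0,0,0]
    - [0,0,0,0,0,0]
    - [0,0,0,0,0,0]
    - [0,0,0,0,0,0]
    - [0,0,0,0,0,0]
  hand: 20

```text
clock: 2.58
eef_pos: [0.4947, -0.0892, 0.0403]
ee_rot: [0.759, -0.614, 0.169, 0.136]
ft_force: [-0.2, 0.9, -0.2]
opening: 0.23
gripper_force: 0.0
```

Run:
```python
from h import *
T=S0;p,r=cur();H=pt(T,.0135,0,.128);ax=T[:3,1]
# rotation about hinge sending -Z toward +X
sg=1 if np.cross(ax,-T[:3,2])@T[:3,0]>0 else -1
for a in np.arange(.05,.66,.05):
    q=R.from_rotvec(ax*sg*a);print(round(a,2),go(H+q.apply(p-H),q*r))
print(arm.sense()["opening"],arm.sense()["ft_force"])
```

```text
0.05 [-0.08, -0.0, -0.17, -0.0, -0.57, 0.0]
0.1 [-0.16, -0.0, -0.34, -0.0, -1.15, 0.0]
0.15 [-0.23, -0.0, -0.51, -0.0, -1.72, 0.0]
0.2 [-0.29, -0.0, -0.69, -0.0, -2.29, 0.0]
0.25 [-0.34, -0.0, -0.87, -0.0, -2.86, 0.0]
0.3 [-0.38, -0.0, -1.06, -0.0, -3.44, 0.0]
0.35 [-0.41, -0.0, -1.24, -0.0, -4.01, 0.01]
0.4 [-0.43, -0.0, -1.43, -0.0, -4.58, 0.01]
0.45 [-0.44, -0.0, -1.62, -0.0, -5.16, 0.01]
0.5 [-0.45, -0.0, -1.8, -0.0, -5.73, 0.01]
0.55 [-0.44, -0.0, -1.99, -0.0, -6.3, 0.01]
0.6 [-0.43, -0.0, -2.18, -0.0, -6.88, 0.01]
0.65 [-0.4, -0.0, -2.36, -0.0, -7.45, 0.01]
0.23032512988641596 [-0.24501004  0.93330603 -0.16454209]
```

The opening reached 20 mm with no grip force, so the pads missed the leg. I'll look again.

Run:
```python
from h import *
import cv2
p,r=cur();im=arm.read_camera("wrist")[:,:,::-1].copy();cv2.imwrite("pics/w3.png",cv2.resize(im[200:420,180:460],None,fx=2.5,fy=2.5))
print(S0[:3,:3].T@(p-S0[:3,3]), wproj([p,p-r.as_matrix()[:,2]*.0187,pt(S0,.0235,0,.002),pt(S0,.0235,0,.035)],p,r))
```

```text
[0.01469611 0.00104412 0.03410521] [[312.22977956 275.40206782]
 [312.20638258 289.79709913]
 [310.38568531 324.59295264]
 [310.05393717 287.9595239 ]]
```

View pics/w3.png

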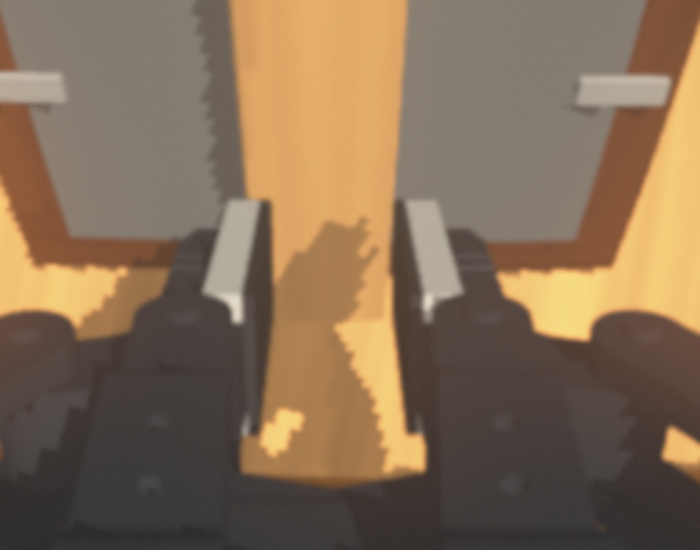

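Run:
```python
from h import *
np.set_printoptions(precision=1,suppress=True)
p,r=cur();T=S0
c=lambda u:(u-[180,200])*2.5
print("corners",c(wproj([pt(T,.007,y,0) for y in(-.07,.07)],p,r)))
M=r.as_matrix()
for sb in(0,.005,.01):
  print("pads",sb,c(wproj([p+M@[x,y,-sb] for y in(-.01,.01) for x in(.011,-.011)],p,r)).ravel())
for ang in(0,.03,.06):
  H=pt(T,.0135,0,.128)
  d=-T[:3,2]*np.cos(ang)+T[:3,0]*np.sin(ang);n=T[:3,0]*np.cos(ang)+T[:3,2]*np.sin(ang)
  print("leg end outer",ang,c(wproj([H+d*.126+n*.01+T[:3,1]*y for y in(-.014,.014)],p,r)).ravel())
```

```text
corners [[ 38.2 251.8]
 [615.2 252.4]]
pads 0 [280.2 136.5 282.  238.2 381.  136.5 379.1 238.3]
pads 0.005 [278.8 144.2 280.8 248.2 382.3 144.3 380.3 248.2]
pads 0.01 [277.4 152.4 279.5 258.6 383.7 152.5 381.6 258.7]
leg end outer 0 [262.8 311.1 388.7 311.3]
leg end outer 0.03 [262.  324.5 389.4 324.7]
leg end outer 0.06 [261.1 337.9 390.1 338.1]
```

The fingertips look about 2–3 cm behind where I assumed, so they are still above the leg. I'll reopen and go forward in small steps, watching the force.

>>> arm_command:
  targets:
    - [0,0.04,0,0,0,0]
    - [0,0.04,0,0,0,0]
    - [0,0.04,0,0,0,0]
    - [0,0.04,0.06,0,0,0]
    - [0,0.04,0.12,0,0,0]
    - [0,0.04,0.18,0,0,0]
    - [0,0.04,0.24,0,0,0]
    - [0,0.04,0.24,0,0,0]
  hand: 40

```text
clock: 3.3
eef_pos: [0.494, -0.0921, 0.0346]
ee_rot: [0.759, -0.614, 0.169, 0.136]
ft_force: [-1.3, -0.4, -0.2]
opening: 0.468
gripper_force: 0.0
```

>>> arm_command:
  targets:
    - [0,0,0,0,0,0]
    - [0,0,0,0,0,0]
    - [0,0,0,0,0,0]
    - [0,0,0,0,0,0]
    - [0,0,0,0,0,0]
  hand: 23

```text
clock: 3.72
eef_pos: [0.4943, -0.0918, 0.035]
ee_rot: [0.759, -0.614, 0.169, 0.136]
ft_force: [-0.4, 0.6, -1.5]
opening: 0.269
gripper_force: 0.0
```

>>> arm_command:
  targets:
    - [0,0,0,0,0,0]
    - [0,0,0,0,0,0]
    - [0,0,0,0,0,0]
    - [0,0,0.08,0,0,0]
    - [0,0,0.16,0,0,0]
    - [0,0,0.24,0,0,0]
    - [0,0,0.32,0,0,0]
    - [0,0,0.32,0,0,0]
  hand: 40

```text
clock: 4.38
eef_pos: [0.4946, -0.0955, 0.0272]
ee_rot: [0.759, -0.614, 0.168, 0.136]
ft_force: [1.3, -0.2, -0.6]
opening: 0.47
gripper_force: 0.0
```

>>> arm_command:
  targets:
    - [0,0,0,0,0,0]
    - [0,0,0,0,0,0]
    - [0,0,0,0,0,0]
    - [0,0,0,0,0,0]
    - [0,0,0,0,0,0]
  hand: 23

```text
clock: 4.8
eef_pos: [0.495, -0.0951, 0.0277]
ee_rot: [0.759, -0.614, 0.169, 0.136]
ft_force: [-0.7, 0.6, 0.2]
opening: 0.269
gripper_force: 0.0
```

Run:
```python
from h import *
import cv2
p,r=cur();print(S0[:3,:3].T@(p-S0[:3,3]))
a=arm.read_camera("wrist")[:,:,::-1][180:420,180:460]; b=arm.read_camera("side")[:,:,::-1][200:320,310:450]
cv2.imwrite("pics/w4.png",np.hstack([cv2.resize(a,(400,343)),cv2.resize(b,(400,343),interpolation=cv2.INTER_CUBIC)]))
```

```text
[0.00256664 0.00192076 0.02735041]
```

View pics/w4.png

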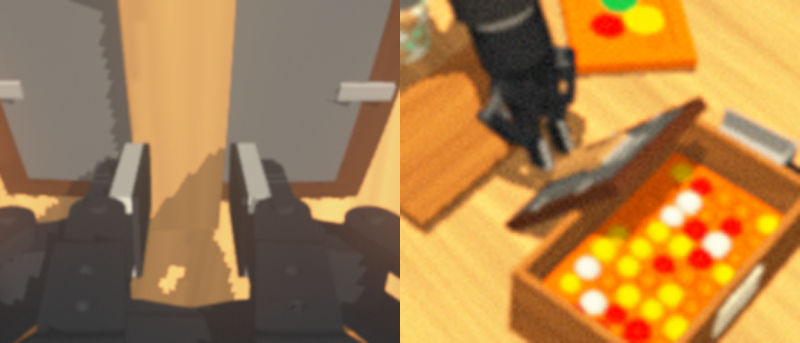

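The side view confirms the fingertips are still above the leg, and the gripper sits about 3 mm off to the right of it. I'll shift and advance.

>>> arm_command:
  targets:
    - [0,0,0,0,0,0]
    - [0,-0.05,0,0,0,0]
    - [0,-0.1,0,0,0,0]
    - [0,-0.1,0.08,0,0,0]
    - [0,-0.1,0.16,0,0,0]
    - [0,-0.1,0.24,0,0,0]
    - [0,-0.1,0.32,0,0,0]
    - [0,-0.1,0.4,0,0,0]
    - [0,-0.1,0.4,0,0,0]
  hand: 40

```text
clock: 5.65
eef_pos: [0.4979, -0.0992, 0.0182]
ee_rot: [0.759, -0.615, 0.168, 0.136]
ft_force: [-0.0, -0.8, -0.6]
opening: 0.468
gripper_force: 0.0
```

>>> arm_command:
  targets:
    - [0,0,0,0,0,0]
    - [0,0,0,0,0,0]
    - [0,0,0,0,0,0]
    - [0,0,0,0,0,0]
    - [0,0,0,0,0,0]
  hand: 24

```text
clock: 6.07
eef_pos: [0.4983, -0.0987, 0.0186]
ee_rot: [0.759, -0.614, 0.169, 0.136]
ft_force: [0.4, 0.0, -1.3]
opening: 0.296
gripper_force: 51.8
```

Contact on the leg. I'll reopen and go 4 mm deeper for a fuller grip.

>>> arm_command:
  targets:
    - [0,0,0,0,0,0]
    - [0,0,0,0,0,0]
    - [0,0,0,0,0,0]
    - [0,0,0.06,0,0,0]
    - [0,0,0.12,0,0,0]
    - [0,0,0.18,0,0,0]
    - [0,0,0.18,0,0,0]
  hand: 40

```text
clock: 6.65
eef_pos: [0.4985, -0.1009, 0.0142]
ee_rot: [0.759, -0.614, 0.169, 0.136]
ft_force: [-0.2, 0.2, 0.8]
opening: 0.466
gripper_force: 0.0
```

>>> arm_command:
  targets:
    - [0,0,0,0,0,0]
    - [0,0,0,0,0,0]
    - [0,0,0,0,0,0]
    - [0,0,0,0,0,0]
    - [0,0,0,0,0,0]
    - [0,0,0,0,0,0]
    - [0,0,0,0,0,0]
  hand: 20

```text
clock: 7.23
eef_pos: [0.4987, -0.1007, 0.0146]
ee_rot: [0.759, -0.614, 0.169, 0.136]
ft_force: [0.2, -1.0, 1.1]
opening: 0.301
gripper_force: 59.0
```

```bash
cat >> h.py <<'E'
def swing(a0s,T=S0):
    p,r=cur();H=pt(T,.0135,0,.128);ax=T[:3,1]
    sg=1 if np.cross(ax,-T[:3,2])@T[:3,0]>0 else -1
    for a in a0s:
        q=R.from_rotvec(ax*sg*a);print(round(a,3),go(H+q.apply(p-H),q*r))
E
python3 - <<'E'
from h import *
p,r=cur();print(S0[:3,:3].T@(p-S0[:3,3]),arm.sense()["ft_force"],arm.sense()["opening"],arm.sense()["gripper_force"])
swing(np.arange(.05,.68,.05))
E
```

```text
[-0.01024025 -0.00045014  0.02039338] [ 0.2187431  -1.03783175  1.09549335] 0.30069457779734826 58.99082601070404
0.05 [-0.14, -0.0, -0.17, -0.0, -0.57, 0.0]
0.1 [-0.27, -0.0, -0.34, -0.0, -1.15, 0.0]
0.15 [-0.4, -0.0, -0.53, -0.0, -1.72, 0.0]
0.2 [-0.51, -0.0, -0.71, -0.0, -2.29, 0.0]
0.25 [-0.62, -0.0, -0.91, -0.0, -2.86, 0.0]
0.3 [-0.71, -0.0, -1.11, -0.0, -3.44, 0.0]
0.35 [-0.8, -0.0, -1.31, -0.0, -4.01, 0.01]
0.4 [-0.87, -0.0, -1.52, -0.0, -4.58, 0.01]
0.45 [-0.94, -0.0, -1.73, -0.0, -5.16, 0.01]
0.5 [-0.99, -0.0, -1.94, -0.0, -5.73, 0.01]
0.55 [-1.04, -0.0, -2.16, -0.0, -6.3, 0.01]
0.6 [-1.07, -0.0, -2.38, -0.0, -6.88, 0.01]
0.65 [-1.09, -0.0, -2.59, -0.0, -7.45, 0.01]
```

Gripped (59 N). Swing the leg out to 0.4 first.

>>> arm_command:
  targets:
    - [-0.07,0,-0.08,0,-0.28,0]
    - [-0.14,0,-0.17,0,-0.57,0]
    - [-0.21,0,-0.25,0,-0.86,0]
    - [-0.27,0,-0.34,0,-1.15,0]
    - [-0.4,0,-0.53,0,-1.72,0]
    - [-0.51,0,-0.71,0,-2.29,0]
    - [-0.62,0,-0.91,0,-2.86,0]
    - [-0.71,0,-1.11,0,-3.44,0]
    - [-0.8,0,-1.31,0,-4.01,0]
    - [-0.87,0,-1.52,0,-4.58,0]
    - [-0.87,0,-1.52,0,-4.58,0]
    - [-0.87,0,-1.52,0,-4.58,0]

```text
clock: 8.23
eef_pos: [0.4914, -0.0661, 0.0396]
ee_rot: [0.776, -0.63, 0.015, 0.011]
ft_force: [0.4, -0.1, -3.3]
opening: 0.302
gripper_force: 59.6
```

Run:
```python
from h import *
p,r=cur();print(arm.sense()["ft_force"],arm.sense()["torque"],arm.sense()["gripper_force"])
swing(np.arange(.04,.29,.04))
```

```text
[ 0.36189286 -0.07054374 -3.29298285] [ 0.35745404  0.07657404 -0.0108439 ] 59.64058756828308
0.04 [-0.11, -0.0, -0.13, -0.0, -0.46, 0.0]
0.08 [-0.22, -0.0, -0.27, -0.0, -0.92, 0.0]
0.12 [-0.33, -0.0, -0.41, -0.0, -1.38, 0.0]
0.16 [-0.42, -0.0, -0.56, -0.0, -1.83, 0.0]
0.2 [-0.51, -0.0, -0.71, -0.0, -2.29, 0.0]
0.24 [-0.6, -0.0, -0.86, -0.01, -2.75, 0.0]
0.28 [-0.68, -0.0, -1.02, -0.01, -3.21, 0.01]
```

>>> arm_command:
  targets:
    - [-0.06,0,-0.07,0,-0.23,0]
    - [-0.11,0,-0.13,0,-0.46,0]
    - [-0.22,0,-0.27,0,-0.92,0]
    - [-0.33,0,-0.41,0,-1.38,0]
    - [-0.33,0,-0.41,0,-1.38,0]
    - [-0.33,0,-0.41,0,-1.38,0]

```text
clock: 8.73
eef_pos: [0.489, -0.058, 0.0491]
ee_rot: [0.776, -0.629, -0.032, -0.026]
ft_force: [-0.6, -0.1, -3.8]
opening: 0.301
gripper_force: 59.7
```

>>> arm_command:
  targets:
    - [-0.06,0,-0.08,0,-0.23,0]
    - [-0.11,0,-0.15,0,-0.46,0]
    - [-0.11,0,-0.15,0,-0.46,0]
    - [-0.11,0,-0.15,0,-0.46,0]

```text
clock: 9.07
eef_pos: [0.4883, -0.0552, 0.0531]
ee_rot: [0.776, -0.628, -0.047, -0.038]
ft_force: [0.0, -0.5, -3.5]
opening: 0.303
gripper_force: 59.7
```

Run:
```python
from h import *
import cv2
print(arm.sense()["ft_force"],arm.sense()["torque"],arm.sense()["gripper_force"])
for n,(a,b,c,d) in dict(scene=(205,355,230,395),side=(210,350,280,480)).items():
    cv2.imwrite(f"pics/{n}5.png",arm.read_camera(n)[:,:,::-1])
a=cv2.imread("pics/side5.png")[205:315,330:450]; b=cv2.imread("pics/scene5.png")[255:335,275:375]
w=arm.read_camera("wrist")[:,:,::-1]; cv2.imwrite("pics/w5.png",w)
L=cv2.resize(a,(400,367),interpolation=cv2.INTER_CUBIC);Rr=cv2.resize(w,(400,300))
o=np.zeros((600,800,3),np.uint8);o[:367,:400]=L;o[:300,400:]=Rr;o[300:600,400:775]=cv2.resize(b,(375,300),interpolation=cv2.INTER_CUBIC);cv2.imwrite("pics/c5.png",o)
```

```text
[ 0.03068493 -0.4518631  -3.50824244] [-0.27063466 -0.03386679  0.0063464 ] 59.65043306350708
```

View pics/c5.png

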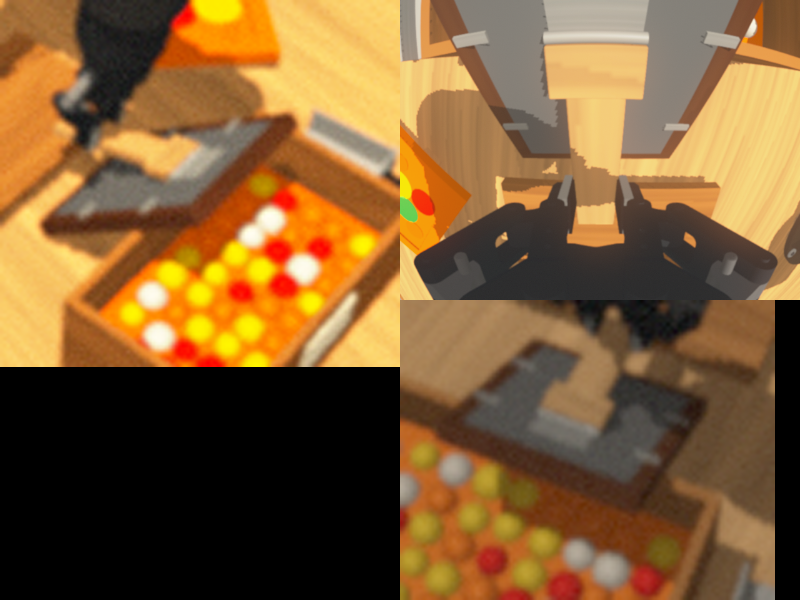

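The views show the foot lifted off the table and the sign tipping flatter on the rim. The leg is probably at its stop. I'll fit the sign's pose to get the leg angle.

Run:
```python
from h import *
from scipy.optimize import least_squares
p,r=cur()
ws=lambda x,y:((x-400)/.625,y/.625); sd=lambda x,y:(330+x*.3,205+y*.3); sc=lambda x,y:(275+(x-400)/3.75,255+(y-300)/3.75)
obs=[("w",(.007,-.07,0),ws(525,157)),("w",(.007,.07,0),ws(695,158)),
("side",(.007,.07,0),sd(47,222)),("side",(.007,-.07,.2),sd(291,117)),("side",(.007,.07,.2),sd(197,208)),
("scene",(.007,-.07,0),sc(702,403)),("scene",(.007,.07,0),sc(535,343)),("scene",(.007,-.07,.2),sc(637,493)),("scene",(.007,.07,.2),sc(442,428))]
def res(v):
    T=sign(v[:3],v[3],v[4]);o=[]
    for n,q,u in obs:
        P=pt(T,*q);o.append(((wproj(P,p,r) if n=="w" else proj(n,P))[0]-u)*(.5 if n=="w" else 1))
    return np.ravel(o)
s=least_squares(res,[.494,-.081,.02,12,40],loss="soft_l1");print(np.round(s.x,4));print(np.round(res(s.x).reshape(-1,2),1))
print("tool tilt",np.degrees(np.arctan2(r.as_matrix()[1,2],-r.as_matrix()[2,2])))
```

```text
[ 4.86600e-01 -6.19000e-02  2.15000e-02  1.32880e+01  4.73998e+01]
[[ -0.6   0.5]
 [-17.8  -2.7]
 [ -2.5   0.9]
 [  0.9  -2.7]
 [ -0.4   1.2]
 [ -0.   -1.7]
 [ -2.6  -1.4]
 [  0.    0.6]
 [ -2.6  -1.1]]
tool tilt 6.891794541682474
```

The sign leans about 47°, so hinge friction has lifted it and the leg is only about 0.39 rad out. I'll set it back down as one piece until the foot bears on the table, then swing further with a slight downward bias.

```bash
cat >> h.py <<'E'
S1=sign([.4866,-.0619,.0215],12.5,47.4)
E
python3 - <<'E'
from h import *
from scipy.spatial.transform import Slerp
p,r=cur();D=S0@np.linalg.inv(S1);Rd=R.from_matrix(D[:3,:3])
pe=D[:3,:3]@p+D[:3,3];re=Rd*r;sl=Slerp([0,1],R.concatenate([r,re]))
# interpolate via sign pose
rv=Rd.as_rotvec()
for f in np.linspace(.1,1,10):
    q=R.from_rotvec(rv*f);o=S1[:3,3]+(S0[:3,3]-S1[:3,3])*f
    print(round(f,1),go(o+q.apply(p-S1[:3,3]),q*r))
E
```

```text
0.1 [0.06, -0.01, 0.07, 0.0, 0.23, 0.01]
0.2 [0.13, -0.03, 0.14, 0.0, 0.46, 0.02]
0.3 [0.19, -0.04, 0.2, 0.01, 0.68, 0.03]
0.4 [0.26, -0.05, 0.27, 0.01, 0.91, 0.04]
0.5 [0.32, -0.07, 0.34, 0.01, 1.14, 0.05]
0.6 [0.39, -0.08, 0.41, 0.01, 1.37, 0.06]
0.7 [0.46, -0.09, 0.48, 0.01, 1.6, 0.07]
0.8 [0.52, -0.11, 0.55, 0.02, 1.82, 0.08]
0.9 [0.59, -0.12, 0.63, 0.02, 2.05, 0.09]
1.0 [0.65, -0.13, 0.7, 0.02, 2.28, 0.1]
```

>>> arm_command:
  targets:
    - [0.06,0,0.07,0,0.23,0]
    - [0.13,0,0.14,0,0.46,0]
    - [0.19,0,0.2,0,0.68,0]
    - [0.26,0,0.27,0,0.91,0]
    - [0.32,0,0.34,0,1.14,0]
    - [0.39,0,0.41,0,1.37,0]
    - [0.46,0,0.48,0,1.6,0]
    - [0.46,0,0.48,0,1.6,0]
    - [0.46,0,0.48,0,1.6,0]

```text
clock: 9.97
eef_pos: [0.4907, -0.064, 0.0402]
ee_rot: [0.778, -0.629, 0.006, 0.004]
ft_force: [-1.3, 3.1, -3.2]
opening: 0.3
gripper_force: 59.8
```

>>> arm_command:
  targets:
    - [0.03,0,0.03,0,0.11,0]
    - [0.06,0,0.07,0,0.22,0]
    - [0.06,0,0.07,0,0.22,0]
    - [0.06,0,0.07,0,0.22,0]

```text
clock: 10.3
eef_pos: [0.4913, -0.066, 0.0387]
ee_rot: [0.777, -0.629, 0.014, 0.01]
ft_force: [-0.6, 2.9, -2.1]
opening: 0.301
gripper_force: 59.8
```

>>> arm_command:
  targets:
    - [0.03,0,0.03,0,0.11,0]
    - [0.06,0,0.07,0,0.22,0]
    - [0.06,0,0.07,0,0.22,0]
    - [0.06,0,0.07,0,0.22,0]

```text
clock: 10.63
eef_pos: [0.4916, -0.0677, 0.0369]
ee_rot: [0.777, -0.629, 0.022, 0.017]
ft_force: [-1.2, 1.9, -1.5]
opening: 0.302
gripper_force: 59.9
```

>>> arm_command:
  targets:
    - [0,0,0.03,0,0,0]
    - [0,0,0.06,0,0,0]
    - [0,0,0.06,0,0,0]
    - [0,0,0.06,0,0,0]

```text
clock: 10.97
eef_pos: [0.4918, -0.0678, 0.0355]
ee_rot: [0.777, -0.629, 0.022, 0.016]
ft_force: [-1.1, 0.5, 0.7]
opening: 0.303
gripper_force: 60.1
```

>>> arm_command:
  targets:
    - [0,0,0.03,0,0,0]
    - [0,0,0.06,0,0,0]
    - [0,0,0.06,0,0,0]
    - [0,0,0.06,0,0,0]

```text
clock: 11.3
eef_pos: [0.4918, -0.0677, 0.034]
ee_rot: [0.777, -0.629, 0.022, 0.016]
ft_force: [-1.4, 1.2, 1.6]
opening: 0.302
gripper_force: 60.2
```

Run:
```python
from h import *
import cv2
print(arm.sense()["ft_force"],arm.sense()["torque"])
swing(np.arange(.04,.37,.04))
a=cv2.imread("pics/side0.png").astype(int);b=arm.read_camera("side")[:,:,::-1];cv2.imwrite("pics/side6.png",b)
c=arm.read_camera("scene")[:,:,::-1];cv2.imwrite("pics/scene6.png",c)
# shift of top right region of sign (side view) vs start and vs lifted
t=cv2.imread("pics/side0.png")[228:245,403:422]
for n in("side0","side5","side6"):
    m=cv2.matchTemplate(cv2.imread(f"pics/{n}.png")[218:260,393:435],t,cv2.TM_CCOEFF_NORMED);print(n,cv2.minMaxLoc(m)[1::2])
t=cv2.imread("pics/scene0.png")[290:308,334:356]
for n in("scene0","scene5","scene6"):
    m=cv2.matchTemplate(cv2.imread(f"pics/{n}.png")[280:325,324:370],t,cv2.TM_CCOEFF_NORMED);print(n,cv2.minMaxLoc(m)[1::2])
```

```text
[-1.3887192   1.188949    1.56228105] [ 0.55402366  0.39008372 -0.04631592]
0.04 [-0.12, -0.0, -0.13, 0.0, -0.46, 0.0]
0.08 [-0.24, -0.0, -0.27, 0.0, -0.92, 0.0]
0.12 [-0.35, -0.0, -0.42, 0.0, -1.38, 0.0]
0.16 [-0.45, -0.0, -0.56, 0.0, -1.83, 0.0]
0.2 [-0.55, -0.0, -0.71, 0.0, -2.29, 0.0]
0.24 [-0.64, -0.0, -0.87, 0.0, -2.75, 0.0]
0.28 [-0.73, -0.0, -1.03, 0.0, -3.21, 0.01]
0.32 [-0.81, -0.0, -1.19, 0.0, -3.67, 0.01]
0.36 [-0.88, -0.0, -1.35, 0.0, -4.13, 0.01]
side0 (1.0, (10, 10))
side5 (0.8351578712463379, (13, 14))
side6 (0.989361584186554, (10, 11))
scene0 (1.0, (10, 10))
scene5 (0.7372398972511292, (9, 10))
scene6 (0.9358937740325928, (10, 10))
```

The sign is back at its start pose (template match 0.99) and lightly pressed down. Continue swinging in small steps with the downward bias.

>>> arm_command:
  targets:
    - [-0.06,0,-0.05,0,-0.23,0]
    - [-0.12,0,-0.1,0,-0.46,0]
    - [-0.18,0,-0.16,0,-0.69,0]
    - [-0.24,0,-0.23,0,-0.92,0]
    - [-0.24,0,-0.23,0,-0.92,0]
    - [-0.24,0,-0.23,0,-0.92,0]

```text
clock: 11.9
eef_pos: [0.4906, -0.0615, 0.0393]
ee_rot: [0.777, -0.63, -0.01, -0.009]
ft_force: [-1.3, 4.5, 1.8]
opening: 0.305
gripper_force: 60.2
```

>>> arm_command:
  targets:
    - [-0.06,0,-0.05,0,-0.23,0]
    - [-0.11,0,-0.11,0,-0.46,0]
    - [-0.11,0,-0.11,0,-0.46,0]
    - [-0.11,0,-0.11,0,-0.46,0]

```text
clock: 12.23
eef_pos: [0.4899, -0.0589, 0.0421]
ee_rot: [0.776, -0.629, -0.025, -0.021]
ft_force: [-1.7, 6.2, -0.5]
opening: 0.304
gripper_force: 60.2
```

```bash
cat > chk.py <<'E'
from h import *
import cv2,sys
p,r=cur();s=arm.sense();print(s["clock"],s["ft_force"],s["torque"],"tilt",np.arctan2(r.as_matrix()[1,2],-r.as_matrix()[2,2])*-1)
c=arm.read_camera("side")[:,:,::-1];cv2.imwrite(f"pics/side{sys.argv[1]}.png",c)
t=cv2.imread("pics/side0.png")[228:245,403:422]
print(cv2.minMaxLoc(cv2.matchTemplate(c[218:260,393:435],t,5))[1::2])
E
python3 chk.py 7; python3 -c "
from h import *
swing(np.arange(.04,.25,.04))"
```

```text
12.2333 [-1.70914063  6.22409535 -0.48093236] [ 1.43188027  0.31700717 -0.11044522] tilt -0.06483239083825423
(0.9745723009109497, (11, 11))
0.04 [-0.12, -0.0, -0.13, -0.0, -0.46, 0.0]
0.08 [-0.24, -0.0, -0.27, -0.0, -0.92, 0.0]
0.12 [-0.36, -0.0, -0.41, -0.0, -1.38, 0.0]
0.16 [-0.46, -0.0, -0.56, -0.0, -1.83, 0.0]
0.2 [-0.56, -0.0, -0.71, -0.0, -2.29, 0.0]
0.24 [-0.66, -0.0, -0.87, -0.0, -2.75, 0.0]
```

>>> arm_command:
  targets:
    - [-0.08,0,-0.04,0,-0.23,0]
    - [-0.18,0,-0.09,0,-0.46,0]
    - [-0.18,0,-0.09,0,-0.46,0]
    - [-0.18,0,-0.09,0,-0.46,0]

```text
clock: 12.62
eef_pos: [0.489, -0.0549, 0.0446]
ee_rot: [0.776, -0.629, -0.04, -0.034]
ft_force: [-1.2, 2.2, 2.2]
opening: 0.299
gripper_force: 60.2
```

```bash
python3 chk.py 8
```

```text
12.6167 [-1.22895926  2.19965981  2.1683043 ] [ 0.56797731  0.14610288 -0.01307027] tilt -0.10345583717079185
(0.8838774561882019, (11, 11))
```

>>> arm_command:
  targets:
    - [-0.06,0,-0.05,0,-0.23,0]
    - [-0.12,0,-0.11,0,-0.46,0]
    - [-0.12,0,-0.11,0,-0.46,0]
    - [-0.12,0,-0.11,0,-0.46,0]

```text
clock: 13.0
eef_pos: [0.4882, -0.0521, 0.0476]
ee_rot: [0.775, -0.628, -0.056, -0.046]
ft_force: [-1.0, 4.8, 1.9]
opening: 0.305
gripper_force: 60.2
```

```bash
python3 chk.py 9
```

```text
13.0 [-0.98554564  4.75404152  1.94937848] [ 0.74910054  0.21543483 -0.01072928] tilt -0.1430364548173397
(0.8168961405754089, (10, 11))
```

>>> arm_command:
  targets:
    - [-0.08,0,-0.05,0,-0.23,0]
    - [-0.15,0,-0.11,0,-0.46,0]
    - [-0.15,0,-0.11,0,-0.46,0]
    - [-0.15,0,-0.11,0,-0.46,0]

```text
clock: 13.38
eef_pos: [0.4875, -0.0492, 0.0509]
ee_rot: [0.774, -0.627, -0.072, -0.059]
ft_force: [-1.1, 1.6, 1.5]
opening: 0.301
gripper_force: 60.3
```

```bash
python3 chk.py 10
```

```text
13.3833 [-1.11801792  1.59645898  1.52952934] [-0.20746181  0.22762052  0.02577465] tilt -0.1819224868873246
(0.7927467823028564, (10, 11))
```

>>> arm_command:
  targets:
    - [-0.08,0,-0.05,0,-0.23,0]
    - [-0.15,0,-0.11,0,-0.46,0]
    - [-0.15,0,-0.11,0,-0.46,0]
    - [-0.15,0,-0.11,0,-0.46,0]

```text
clock: 13.77
eef_pos: [0.4868, -0.0456, 0.0541]
ee_rot: [0.772, -0.625, -0.087, -0.072]
ft_force: [-0.3, 3.9, -1.2]
opening: 0.304
gripper_force: 60.0
```

```bash
python3 chk.py 11
```

```text
13.7667 [-0.2839468   3.85207067 -1.16212838] [ 0.42112574  0.03137803 -0.01598953] tilt -0.22190769372144278
(0.8081265091896057, (11, 11))
```

>>> arm_command:
  targets:
    - [0,0,0,0,0,0]
    - [0,0,0,0,0,0]
    - [0,0,0,0,0,0]
    - [0,0,0,0,0,0]
    - [0,0,-0.4,0,0,0]
    - [0,0,-1,0,0,0]
    - [0,0,-2,0,0,0]
    - [0,0,-3,0,0,0]
    - [0,0,-4,0,0,0]
    - [-0.5,0,-4.5,0,3,0]
    - [-0.5,0,-4.5,0,3,0]
    - [-0.5,0,-4.5,0,3,0]
  hand: 50

```text
clock: 14.82
eef_pos: [0.4897, -0.0579, 0.1689]
ee_rot: [0.777, -0.629, 0.018, 0.011]
ft_force: [-1.6, -0.1, -1.5]
opening: 0.58
gripper_force: 0.0
```

Run:
```python
from h import *
import cv2
p,r=cur();w=arm.read_camera("wrist")[:,:,::-1];s=arm.read_camera("side")[:,:,::-1];c=arm.read_camera("scene")[:,:,::-1]
np.savez("v12.npz",p=p,q=r.as_quat())
cv2.imwrite("pics/w12.png",w);cv2.imwrite("pics/side12.png",s);cv2.imwrite("pics/scene12.png",c)
o=np.zeros((600,800,3),np.uint8);o[:300,:400]=cv2.resize(s[210:300,335:455],(400,300),interpolation=2);o[:300,400:]=cv2.resize(c[250:325,290:390],(400,300),interpolation=2)
o[300:,200:600]=cv2.resize(w[:360,80:560],(400,300),interpolation=2);cv2.imwrite("pics/c12.png",o)
for a in(.3,.4,.5,.58):
  T=S0;H=pt(T,.0135,0,.128);d=-T[:3,2]*np.cos(a)+T[:3,0]*np.sin(a);n=T[:3,0]*np.cos(a)+T[:3,2]*np.sin(a)
  P=[H+d*.126+n*.005+T[:3,1]*y for y in(-.014,.014)]
  print(a,"w",np.round((wproj(P,p,r)-[80,0])/1.2+[200,300]).ravel(),"side",np.round((proj("side",P)-[335,210])/.3).ravel(),"sc",np.round((proj("scene",P)-[290,250])*4+[400,0]).ravel())
P=[pt(S0,.007,y,z) for z in(0,.2) for y in(-.07,.07)]
print(np.round((wproj(P,p,r)-[80,0])/1.2+[200,300]).ravel(),"side",np.round((proj("side",P)-[335,210])/.3).ravel(),"sc",np.round((proj("scene",P)-[290,250])*4+[400,0]).ravel())
```

```text
0.3 w [381. 506. 409. 506.] side [ 71. 129.  51. 147.] sc [598.  70. 560.  57.]
0.4 w [381. 515. 409. 515.] side [ 66. 118.  46. 135.] sc [602.  55. 564.  42.]
0.5 w [380. 524. 409. 524.] side [ 62. 106.  42. 124.] sc [605.  40. 567.  27.]
0.58 w [380. 530. 410. 530.] side [ 59.  97.  39. 115.] sc [607.  29. 569.  16.]
[332. 468. 458. 469. 280. 313. 510. 313.] side [136. 139.  40. 230. 270.  79. 167. 181.] sc [655. 162. 469.  95. 599. 210. 382. 130.]
```

View pics/c12.png

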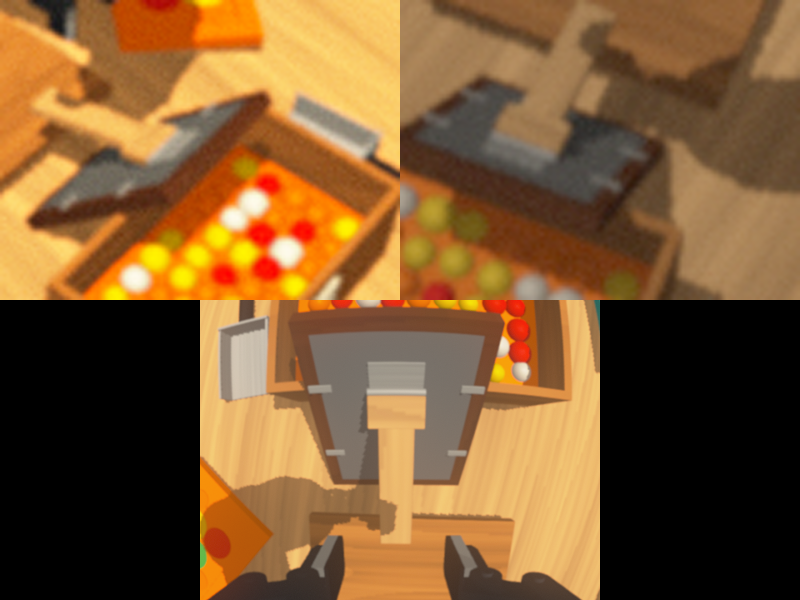

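All ten pictures are used, so this is the last reading. In the wrist part, the sign's lower corners are at (333,485) and (458,485), the top corners at (292,322) and (505,318), and the leg end at (396,543). The leg is well out and the foot has slid a little outwards. Fit the pose and the leg angle.

```bash
cat > fit.py <<'E'
from h import *
from scipy.optimize import least_squares
np.set_printoptions(precision=4,suppress=True)
v=np.load("v12.npz");p=v["p"];r=R.from_quat(v["q"])
W=lambda x,y:((x-200)*1.2+80,(y-300)*1.2); sd=lambda x,y:(335+x*.3,210+y*.3); sc=lambda x,y:(290+(x-400)/4,250+y/4)
obs=[("w",(.007,-.07,0),W(333,485)),("w",(.007,.07,0),W(458,485)),("w",(.007,-.07,.2),W(291,321)),("w",(.007,.07,.2),W(505,318)),
("side",(.007,.07,0),sd(33,220)),("side",(.007,-.07,.2),sd(267,96)),
("scene",(.007,-.07,0),sc(660,150)),("scene",(.007,.07,0),sc(482,78)),("scene",(.007,-.07,.2),sc(602,215))]
leg=[("w",-.014,W(382,543)),("w",.014,W(411,543)),("side",-.014,sd(57,93)),("side",.014,sd(35,102))]
pr=lambda n,P:(wproj(P,p,r) if n=="w" else proj(n,P))[0]
def res(v):
    T=sign(v[:3],v[3],v[4]);o=[pr(n,pt(T,*q))-u for n,q,u in obs]
    a=v[5];H=pt(T,.0135,0,.128);d=-T[:3,2]*np.cos(a)+T[:3,0]*np.sin(a);n_=T[:3,0]*np.cos(a)+T[:3,2]*np.sin(a)
    o+=[pr(n,H+d*.126+n_*.005+T[:3,1]*y)-u for n,y,u in leg]
    return np.ravel(o)
for fixed in(False,True):
    # foot front edge on table
    g=lambda v:np.r_[res(v),300*1000*.0+ (1e4*(v[2]-.007*np.sin(np.radians(v[4]))) if fixed else 0)]
    s=least_squares(g,[.494,-.081,.005,12,40,.5],loss="soft_l1",x_scale=[.01,.01,.01,1,1,.1]);print(s.x,s.cost)
print(res(s.x).reshape(-1,2).round(1))
E
python3 fit.py
```

```text
[ 0.4886 -0.0629  0.0037 11.953  42.8175  0.5849] 16.952977593505217
[ 0.4887 -0.0629  0.0048 11.9786 42.9215  0.5815] 17.1652590374167Traceback (most recent call last):
  File "fit.py", line 20, in <module>
    print(res(s.x).reshape(-1,2).round(1))
          ~~~^^^^^
  File "fit.py", line 14, in res
    o+=[pr(n,H+d*.126+n_*.005+T[:3,1]*y)-u for n,y,u in leg]
        ~~^^^^^^^^^^^^^^^^^^^^^^^^^^^^^^
  File "fit.py", line 10, in <lambda>
    pr=lambda n,P:(wproj(P,p,r) if n=="w" else proj(n,P))[0]
                   ~~~~~^^^^^^^
  File "h.py", line 27, in wproj
    m=arm.camera_model("wrist");T=np.linalg.inv(m["T_tool_cam"]);f=240/np.tan(np.radians(m["fovy"]/2))
ValueError: time passes only in moves, steps and waits
```

The fit gives a leg angle of 0.58, fully out, with the sign at foot (0.489, -0.063), yaw 12° and lean 43°. Next is the grasp at the top. I allow for the pad tips being about 30 mm behind the reported TCP.

```bash
cat >> h.py <<'E'
S2=sign([.4887,-.0629,.0048],12.,42.9)
Rg=rot(S2[:3,0],-S2[:3,2])
E
python3 - <<'E'
from h import *
print(arm.sense()["qpos"])
p,r=cur()
print("up",go(p+[0,0,.13],r));P=pt(S2,0,0,.145);z=-S2[:3,2]
print("grasp",P); 
print("via",go(P-z*.12+[0,0,.05],Rg));print("hover",go(P-z*.09,Rg))
E
```

```text
[ 0.31283984  0.07160055 -0.45200044  0.03927446 -1.04920648 -0.1201342 ]
up [0.18, -0.01, -5.2, 0.0, 0.0, 0.0]
grasp [ 0.50922182 -0.1594476   0.11101872]
via [7.52, 0.08, -3.01, -7.02, -7.01, 17.03]
hover [6.61, 0.08, -0.16, -7.02, -7.01, 17.03]
```

>>> arm_command:
  targets:
    - [0.1,0,-1.5,0,0,0]
    - [0.18,0,-3,0,0,0]
    - [0.18,0,-4.5,0,0,0]
    - [2,0,-5.2,-1,-1,2.5]
    - [4,0,-5,-2,-2,5]
    - [6,0,-4.5,-3,-3,7.5]
    - [7,0,-4,-4,-4,10]
    - [7.5,0.05,-3.6,-5,-5,12.2]
    - [7.5,0.08,-3.2,-6,-6,14.6]
    - [7.52,0.08,-3.01,-7.02,-7.01,17.03]
    - [7.52,0.08,-3.01,-7.02,-7.01,17.03]
    - [7.52,0.08,-3.01,-7.02,-7.01,17.03]
    - [7.52,0.08,-3.01,-7.02,-7.01,17.03]
    - [7.52,0.08,-3.01,-7.02,-7.01,17.03]
    - [7.52,0.08,-3.01,-7.02,-7.01,17.03]
    - [7.52,0.08,-3.01,-7.02,-7.01,17.03]
    - [7.52,0.08,-3.01,-7.02,-7.01,17.03]
    - [7.52,0.08,-3.01,-7.02,-7.01,17.03]
    - [7.52,0.08,-3.01,-7.02,-7.01,17.03]
  hand: 45

```text
clock: 16.55
eef_pos: [0.5256, -0.2424, 0.2479]
ee_rot: [-0.096, 0.926, 0.364, -0.037]
ft_force: [-1.0, -0.2, -0.2]
opening: 0.528
gripper_force: 0.0
```

Run:
```python
from h import *
import cv2
s=arm.sense();print(s["qpos"],s["ft_force"])
p,r=cur();P=pt(S2,0,0,.145);z=-S2[:3,2]
w=arm.read_camera("wrist")[:,:,::-1].copy();cv2.imwrite("pics/w13.png",w)
for d in(.09,.05,.02,0):print(d,go(P-z*d,Rg))
# sign top edges predicted in wrist; refine with dark-frame edge contrast along normal
for n,q in dict(topback0=(.007,-.06,.2),topback1=(.007,.06,.2),topfr0=(-.007,-.06,.2),topfr1=(-.007,.06,.2)).items():
    print(n,wproj(pt(S2,*q),p,r))
for y in(-.05,-.03,.03,.05):
    prof=[]
    for x in np.arange(-.03,.031,.003):
        u=wproj(pt(S2,x,y,.2),p,r)[0].round().astype(int); prof.append(int(w[u[1],u[0]].sum()) if 0<=u[0]<640 and 0<=u[1]<480 else -1)
    print(y,prof)
```

```text
[-0.51447241  0.54883504  0.41302634 -0.57760125 -1.92293101 -0.91638988] [-1.04531    -0.22839117 -0.17617533]
0.09 [-0.02, -1.28, 2.71, -0.01, 0.03, -0.0]
0.05 [-0.02, -1.28, 4.31, -0.01, 0.03, -0.0]
0.02 [-0.01, -1.28, 5.51, -0.01, 0.03, -0.0]
0 [-0.01, -1.27, 6.31, -0.01, 0.03, -0.0]
topback0 [[283.97068213 298.80396497]]
topback1 [[280.68853295 149.86541693]]
topfr0 [[267.11130525 298.65232435]]
topfr1 [[262.11970069 150.22668295]]
-0.05 [433, 435, 434, 307, 187, 213, 261, 260, 259, 236, 209, 207, 210, 211, 333, 528, 531, 531, 528, 529, 534]
-0.03 [279, 282, 266, 255, 264, 263, 265, 250, 252, 233, 199, 198, 202, 197, 238, 482, 554, 551, 468, 352, 345]
0.03 [281, 283, 266, 255, 262, 260, 261, 260, 263, 261, 251, 250, 251, 245, 312, 297, 311, 312, 321, 310, 316]
0.05 [369, 293, 262, 267, 277, 273, 270, 269, 267, 262, 264, 260, 265, 262, 309, 255, 306, 329, 329, 326, 323]
```

>>> arm_command:
  targets:
    - [0,-0.6,0.5,0,0,0]
    - [0,-1.17,1.5,0,0,0]
    - [0,-1.17,2.5,0,0,0]
    - [0,-1.17,3.3,0,0,0]
    - [0,-1.17,4.1,0,0,0]
    - [0,-1.17,4.8,0,0,0]
    - [0,-1.17,5.3,0,0,0]
    - [0,-1.17,5.6,0,0,0]
    - [0,-1.17,5.9,0,0,0]
    - [0,-1.17,6.1,0,0,0]
    - [0,-1.17,6.2,0,0,0]
    - [0,-1.17,6.3,0,0,0]
    - [0,-1.17,6.3,0,0,0]

```text
clock: 17.68
eef_pos: [0.5085, -0.1565, 0.1133]
ee_rot: [-0.096, 0.926, 0.363, -0.038]
ft_force: [-0.4, 0.5, 0.4]
opening: 0.528
gripper_force: 0.0
```

>>> arm_command:
  targets:
    - [0,0,0,0,0,0]
    - [0,0,0,0,0,0]
    - [0,0,0,0,0,0]
    - [0,0,0,0,0,0]
    - [0,0,0,0,0,0]
    - [0,0,0,0,0,0]
    - [0,0,0,0,0,0]
    - [0,0,0,0,0,0]
  hand: 5

```text
clock: 18.35
eef_pos: [0.5084, -0.1565, 0.1131]
ee_rot: [-0.096, 0.926, 0.363, -0.038]
ft_force: [-0.1, 1.1, -2.3]
opening: 0.146
gripper_force: 62.2
```

Gripped (62 N, 12.5 mm). Now work out the placing.

```bash
cat >> h.py <<'E'
def place(C,yaw,lift):
    h=np.array([-np.sin(np.radians(yaw)),np.cos(np.radians(yaw)),0]);F=np.r_[C,.0319]-h*.0416+[0,0,lift]
    T=sign(F,yaw,-np.degrees(.27));return pt(T,0,0,.145),rot(T[:3,0],-T[:3,2])
E
python3 - <<'E'
from h import *
np.set_printoptions(precision=4,suppress=True)
v=np.load("v12.npz");p=v["p"];r=R.from_quat(v["q"])
m=arm.camera_model("wrist");T=m["T_tool_cam"];f=240/np.tan(np.radians(m["fovy"]/2));c0=np.array([m["cx"],m["cy"]])
for x,y in((309,515),(514,519)):
    d=np.array([(x-200)*1.2+80,(y-300)*1.2])-c0;rr=np.linalg.norm(d);th=rr/f
    ray=r.apply(T[:3,:3]@np.r_[d/rr*np.sin(th),np.cos(th)]);o=p+r.apply(T[:3,3]);print("step corner",o+ray*(.03-o[2])/ray[2])
print("jars",plane("scene",[(343,165),(384,197)],.12))
print("up",go(cur()[0]+[0,0,.14],cur()[1]))
P,Rt=place(np.array([.4507,.0374]),10.8,.08);print(P,go(P,Rt))
E
```

```text
step corner [ 0.5753 -0.0075  0.03  ]
step corner [ 0.3512 -0.0505  0.03  ]
jars [[0.3401 0.222  0.12  ]
 [0.5015 0.1861 0.12  ]]
up [0.0, 3.81, -4.11, 0.0, 0.0, 0.0]
[0.4512 0.0345 0.2516] [0.67, 9.59, 1.34, 11.66, -0.05, 0.21]
```

>>> arm_command:
  targets:
    - [0,0.1,-0.1,0,0,0]
    - [0,0.3,-0.32,0,0,0]
    - [0,0.7,-0.75,0,0,0]
    - [0,1.3,-1.4,0,0,0]
    - [0,1.9,-2.05,0,0,0]
    - [0,2.5,-2.7,0,0,0]
    - [0,3.1,-3.35,0,0,0]
    - [0,3.6,-3.9,0,0,0]
    - [0,3.81,-4.11,0,0,0]
    - [0,3.81,-4.11,0,0,0]

```text
clock: 19.18
eef_pos: [0.509, -0.157, 0.2563]
ee_rot: [-0.097, 0.926, 0.362, -0.036]
ft_force: [-0.6, 0.7, -3.9]
opening: 0.146
gripper_force: 62.1
```

Run:
```python
from h import *
print(arm.sense()["opening"],arm.sense()["ft_force"])
P,Rt=place(np.array([.4505,.0385]),10.8,.07);print(P,go(P,Rt))
P,Rt=place(np.array([.4505,.0385]),10.8,.12);print(P,go(P,Rt))
```

```text
0.14611133297843806 [-0.62051668  0.68076277 -3.86843362]
[0.45104789 0.03562785 0.24164678] [0.69, 5.5, 5.86, 11.62, -0.01, 0.22]
[0.45104789 0.03562785 0.29164678] [0.68, 6.86, 4.39, 11.62, -0.01, 0.22]
```

>>> arm_command:
  targets:
    - [0.05,0.5,0.2,0.5,0,0]
    - [0.1,1.0,0.5,1.2,0,0]
    - [0.15,1.6,0.9,2.0,0,0.05]
    - [0.2,2.2,1.3,2.9,0,0.05]
    - [0.25,2.8,1.7,3.8,0,0.1]
    - [0.3,3.4,2.1,4.7,0,0.1]
    - [0.35,4.0,2.5,5.6,0,0.1]
    - [0.4,4.6,2.9,6.5,0,0.15]
    - [0.45,5.1,3.2,7.4,0,0.15]
    - [0.5,5.6,3.5,8.3,0,0.15]
    - [0.55,6.0,3.8,9.2,0,0.2]
    - [0.6,6.4,4.05,10.1,0,0.2]
    - [0.65,6.7,4.25,10.9,0,0.2]
    - [0.68,6.86,4.39,11.62,0,0.22]
    - [0.68,6.86,4.39,11.62,0,0.22]
    - [0.68,6.86,4.39,11.62,0,0.22]
    - [0.68,6.86,4.39,11.62,0,0.22]
    - [0.68,6.86,4.39,11.62,0,0.22]

```text
clock: 20.68
eef_pos: [0.4504, 0.0357, 0.2892]
ee_rot: [-0.093, 0.987, -0.132, 0.01]
ft_force: [-0.1, -0.4, -3.4]
opening: 0.149
gripper_force: 61.8
```

Run:
```python
from h import *
import cv2
s=arm.sense();print(s["opening"],s["ft_force"],s["torque"],s["qpos"])
for l in(.06,.03,.015,.008,.004,0):
    P,Rt=place(np.array([.4505,.0385]),10.8,l);print(l,P,go(P,Rt))
s=arm.read_camera("side")[:,:,::-1];c=arm.read_camera("scene")[:,:,::-1];cv2.imwrite("pics/side14.png",s);cv2.imwrite("pics/scene14.png",c)
```

```text
0.1486841428795492 [-0.10488451 -0.36296453 -3.44768616] [ 1.18873975  0.21418025 -0.03499977] [ 0.7379038  -0.05927695 -0.40835399  0.22720063 -1.37242005 -2.1819805 ]
0.06 [0.45104789 0.03562785 0.23164678] [-0.04, 0.6, 2.22, 0.05, -0.06, 0.01]
0.03 [0.45104789 0.03562785 0.20164678] [-0.04, 0.91, 3.38, 0.05, -0.06, 0.01]
0.015 [0.45104789 0.03562785 0.18664678] [-0.05, 1.07, 3.96, 0.05, -0.06, 0.01]
0.008 [0.45104789 0.03562785 0.17964678] [-0.05, 1.14, 4.23, 0.05, -0.06, 0.01]
0.004 [0.45104789 0.03562785 0.17564678] [-0.05, 1.18, 4.38, 0.05, -0.06, 0.01]
0 [0.45104789 0.03562785 0.17164678] [-0.05, 1.23, 4.54, 0.05, -0.06, 0.01]
```

>>> arm_command:
  targets:
    - [0,0.15,0.6,0,0,0]
    - [0,0.35,1.3,0,0,0]
    - [0,0.55,2.0,0,0,0]
    - [-0.04,0.7,2.6,0,0,0]
    - [-0.05,0.85,3.15,0,0,0]
    - [-0.05,0.97,3.6,0,0,0]
    - [-0.05,1.04,3.85,0,0,0]
    - [-0.05,1.07,3.96,0,0,0]
    - [-0.05,1.1,4.07,0,0,0]
    - [-0.05,1.14,4.23,0,0,0]
    - [-0.05,1.14,4.23,0,0,0]
    - [-0.05,1.14,4.23,0,0,0]

```text
clock: 21.78
eef_pos: [0.4516, 0.036, 0.1803]
ee_rot: [-0.094, 0.987, -0.132, 0.01]
ft_force: [-0.6, 1.1, -3.9]
opening: 0.147
gripper_force: 61.8
```

>>> arm_command:
  targets:
    - [0,0.01,0.04,0,0,0]
    - [0,0.02,0.08,0,0,0]
    - [0,0.03,0.12,0,0,0]
    - [0,0.03,0.12,0,0,0]
    - [0,0.03,0.12,0,0,0]

```text
clock: 22.2
eef_pos: [0.4515, 0.0359, 0.1769]
ee_rot: [-0.094, 0.987, -0.132, 0.01]
ft_force: [0.2, 0.1, -4.2]
opening: 0.147
gripper_force: 61.8
```

>>> arm_command:
  targets:
    - [0,0.01,0.04,0,0,0]
    - [0,0.02,0.08,0,0,0]
    - [0,0.02,0.08,0,0,0]
    - [0,0.02,0.08,0,0,0]

```text
clock: 22.53
eef_pos: [0.4514, 0.0358, 0.1747]
ee_rot: [-0.094, 0.987, -0.132, 0.01]
ft_force: [0.8, 0.5, -3.3]
opening: 0.148
gripper_force: 61.8
```

>>> arm_command:
  targets:
    - [0,0.01,0.03,0,0,0]
    - [0,0.02,0.06,0,0,0]
    - [0,0.02,0.06,0,0,0]
    - [0,0.02,0.06,0,0,0]

```text
clock: 22.87
eef_pos: [0.4514, 0.0359, 0.1732]
ee_rot: [-0.094, 0.987, -0.132, 0.01]
ft_force: [-0.9, 0.3, -3.2]
opening: 0.145
gripper_force: 61.8
```

>>> arm_command:
  targets:
    - [0,0.01,0.03,0,0,0]
    - [0,0.02,0.06,0,0,0]
    - [0,0.02,0.06,0,0,0]
    - [0,0.02,0.06,0,0,0]

```text
clock: 23.2
eef_pos: [0.4518, 0.0361, 0.1723]
ee_rot: [-0.094, 0.987, -0.132, 0.011]
ft_force: [-2.7, 1.5, 4.3]
opening: 0.151
gripper_force: 63.0
```

>>> arm_command:
  targets:
    - [0,0.01,0.03,0,0,0]
    - [0,0.02,0.06,0,0,0]
    - [0,0.02,0.06,0,0,0]
    - [0,0.02,0.06,0,0,0]

```text
clock: 23.53
eef_pos: [0.4524, 0.0364, 0.1723]
ee_rot: [-0.094, 0.987, -0.133, 0.012]
ft_force: [-8.3, 2.4, 16.6]
opening: 0.147
gripper_force: 64.9
```

>>> arm_command:
  targets:
    - [0,-0.02,-0.06,0,0,0]
    - [0,-0.03,-0.1,0,0,0]
    - [0,-0.03,-0.1,0,0,0]
    - [0,-0.03,-0.1,0,0,0]
    - [0,-0.03,-0.1,0,0,0]

```text
clock: 23.95
eef_pos: [0.4514, 0.036, 0.1725]
ee_rot: [-0.094, 0.987, -0.132, 0.01]
ft_force: [-1.3, 1.0, -0.8]
opening: 0.147
gripper_force: 62.2
```

Run:
```python
from h import *
import cv2
s=arm.sense();print(s["ft_force"],s["torque"],s["eef_pos"])
c=arm.read_camera("side")[:,:,::-1];d=arm.read_camera("scene")[:,:,::-1];w=arm.read_camera("wrist")[:,:,::-1]
for n,i in(("side",c),("scene",d),("wrist",w)):cv2.imwrite(f"pics/{n}15.png",i)
# ascii-free check: sample predicted points on the sign/leg
P,Rt=place(np.array([.4505,.0385]),10.8,0)
h=np.array([-np.sin(np.radians(10.8)),np.cos(np.radians(10.8)),0]);T=sign(np.r_[.4505,.0385,.0319]-h*.0416,10.8,-15.47)
# front face edge profiles in scene: across the lower edge, sides
for n,img in(("scene",d),("side",c)):
  for lab,pts in dict(left=[(-.007,y,.06) for y in np.arange(.055,.086,.003)],right=[(-.007,-y,.06) for y in np.arange(.055,.086,.003)],low=[(-.007,.05,z) for z in np.arange(-.015,.016,.003)],low2=[(-.007,-.05,z) for z in np.arange(-.015,.016,.003)]).items():
    u=proj(n,[pt(T,*q) for q in pts]); print(n,lab,u[5].round(),[int(cv2.getRectSubPix(img,(1,1),tuple(map(float,x))).sum()) for x in u])
```

```text
[-1.28982156  0.96728439 -0.81649442] [ 1.28245818  0.53180275 -0.0155488 ] [0.45137937 0.03603973 0.17250081]
scene left [313. 231.] [117, 120, 119, 120, 181, 248, 270, 273, 280, 281, 281]
scene right [360. 248.] [162, 118, 117, 121, 115, 113, 129, 143, 159, 165, 160]
scene low [317. 249.] [275, 272, 275, 274, 249, 203, 143, 115, 112, 114, 116]
scene low2 [350. 261.] [283, 290, 289, 268, 229, 182, 138, 124, 120, 118, 119]
side left [320. 248.] [172, 148, 145, 131, 146, 138, 151, 194, 279, 351, 398]
side right [351. 223.] [157, 145, 137, 149, 207, 312, 458, 529, 562, 558, 548]
side low [328. 260.] [392, 389, 385, 381, 335, 269, 200, 161, 150, 144, 140]
side low2 [350. 242.] [398, 408, 411, 403, 358, 284, 216, 172, 147, 142, 159]
```

Image profiles put the sign's edges within about 3 mm of the planned pose, and it bears lightly on the step. Release.

>>> arm_command:
  targets:
    - [0,0,0,0,0,0]
    - [0,0,0,0,0,0]
    - [0,0,0,0,0,0]
    - [0,0,0,0,0,0]
    - [0,0,0,0,0,0]
    - [0,0,0,0,0,0]
    - [0,0,-0.2,0,0,0]
    - [0,0,-0.5,0,0,0]
    - [0,0,-1,0,0,0]
    - [0,0,-1.7,0,0,0]
    - [0,0,-2.5,0,0,0]
    - [0,0,-3.3,0,0,0]
    - [0,0,-4.1,0,0,0]
    - [0,0,-4.8,0,0,0]
    - [0,0,-4.8,0,0,0]
  hand: 40

```text
clock: 25.35
eef_pos: [0.4476, 0.0687, 0.2926]
ee_rot: [-0.094, 0.987, -0.131, 0.013]
ft_force: [-0.4, -0.1, 1.0]
opening: 0.469
gripper_force: 0.0
```

Run:
```python
from h import *
import cv2
s=arm.sense();print(s["ft_force"],s["eef_pos"],s["opening"])
c=arm.read_camera("side")[:,:,::-1];d=arm.read_camera("scene")[:,:,::-1];w=arm.read_camera("wrist")[:,:,::-1]
for n,i in(("side",c),("scene",d),("wrist",w)):cv2.imwrite(f"pics/{n}16.png",i)
h=np.array([-np.sin(np.radians(10.8)),np.cos(np.radians(10.8)),0]);T=sign(np.r_[.4505,.0385,.0319]-h*.0416,10.8,-15.47)
for n,img in(("scene",d),("side",c)):
  for lab,pts in dict(left=[(-.007,y,.06) for y in np.arange(.055,.086,.003)],right=[(-.007,-y,.06) for y in np.arange(.055,.086,.003)],low=[(-.007,.05,z) for z in np.arange(-.015,.016,.003)],low2=[(-.007,-.05,z) for z in np.arange(-.015,.016,.003)],top=[(-.007,.03,.2+z) for z in np.arange(-.03,.031,.006)],top2=[(-.007,-.03,.2+z) for z in np.arange(-.03,.031,.006)]).items():
    u=proj(n,[pt(T,*q) for q in pts]); print(n,lab,u[5].round(),[int(cv2.getRectSubPix(img,(1,1),tuple(map(float,x))).sum()) for x in u])
# jars & scoop unchanged?
for n,(a,b,e,f),img in(("scene",(160,212,328,358),d),("scene",(325,400,355,392),d),("side",(190,245,260,292),c),("side",(235,275,425,475),c)):
    o=cv2.imread(f"pics/{n}0.png")[a:b,e:f];m=cv2.matchTemplate(img[a-6:b+6,e-6:f+6],o,5);print(n,cv2.minMaxLoc(m)[1::2])
```

```text
[-0.43030274 -0.14748131  0.95306645] [0.44755635 0.06871007 0.29259204] 0.46948966236479217
scene left [313. 231.] [112, 113, 111, 124, 174, 242, 269, 279, 280, 279, 281]
scene right [360. 248.] [146, 111, 112, 111, 120, 111, 123, 144, 156, 153, 159]
scene low [317. 249.] [278, 286, 281, 270, 242, 202, 155, 124, 115, 116, 117]
scene low2 [350. 261.] [276, 284, 284, 268, 227, 179, 138, 122, 117, 115, 119]
scene top [331. 196.] [344, 279, 177, 112, 104, 124, 172, 267, 335, 343, 338]
scene top2 [353. 203.] [332, 266, 159, 115, 112, 134, 163, 221, 253, 257, 256]
side left [320. 248.] [170, 146, 141, 139, 131, 129, 128, 175, 252, 341, 387]
side right [351. 223.] [136, 135, 141, 156, 231, 348, 474, 536, 561, 544, 535]
side low [328. 260.] [384, 381, 368, 347, 316, 238, 178, 153, 136, 140, 141]
side low2 [350. 242.] [385, 396, 417, 396, 346, 280, 206, 167, 146, 138, 151]
side top [319. 200.] [524, 429, 252, 134, 141, 165, 201, 268, 288, 282, 285]
side top2 [334. 190.] [506, 416, 273, 144, 141, 167, 203, 237, 281, 281, 284]
scene (0.19324855506420135, (6, 6))
scene (0.9969796538352966, (6, 6))
side (0.41007712483406067, (6, 6))
side (0.9953320622444153, (6, 6))
```

>>> arm_command:
  targets:
    - [0,0,-1.5,0,0,0]
    - [0,0,-3,0,0,0]
    - [0,-2,-4,0,0,0]
    - [0,-4,-4,0,0,0]
    - [0,-6,-4,0,0,0]
    - [0,-8,-4,0,0,0]
    - [0,-10,-4,0,0,0]
    - [0,-10,-4,0,0,0]
    - [0,-10,-4,0,0,0]
    - [0,-10,-4,0,0,0]
    - [0,-10,-4,0,0,0]
    - [0,-10,-4,0,0,0]
    - [0,-10,-4,0,0,0]
    - [0,-10,-4,0,0,0]

```text
clock: 26.67
eef_pos: [0.4871, -0.1427, 0.4504]
ee_rot: [-0.095, 0.987, -0.132, 0.01]
ft_force: [-0.1, -0.3, 0.3]
opening: 0.465
gripper_force: 0.0
```

Run:
```python
from h import *
import cv2
s=arm.sense();print(s["clock"],s["ft_force"],s["eef_pos"],abs(s["qd"]).max())
c=arm.read_camera("side")[:,:,::-1];d=arm.read_camera("scene")[:,:,::-1]
cv2.imwrite("pics/side17.png",c);cv2.imwrite("pics/scene17.png",d)
for n,img in(("side",c),("scene",d)):
    o=cv2.imread(f"pics/{n}16.png");a=(slice(185,265),slice(300,365))
    print(n,"sign same",cv2.minMaxLoc(cv2.matchTemplate(img[179:271,294:371],o[a],5))[1::2])
for n,(a,b,e,f),img in(("scene",(160,185,328,358),d),("scene",(192,222,372,396),d),("side",(195,212,262,290),c),("side",(190,202,300,320),c)):
    o=cv2.imread(f"pics/{n}0.png")[a:b,e:f];m=cv2.matchTemplate(img[a-6:b+6,e-6:f+6],o,5);print(n,"jar",cv2.minMaxLoc(m)[1::2])
```

```text
26.6667 [-0.05533074 -0.30687215  0.28425405] [ 0.48710651 -0.14272491  0.4504435 ] 0.004237478924599072
side sign same (0.8249447345733643, (6, 6))
scene sign same (0.9360705018043518, (6, 6))
scene jar (0.7882068157196045, (6, 7))
scene jar (0.6861300468444824, (6, 6))
side jar (0.7578818202018738, (7, 7))
side jar (0.5983300805091858, (6, 6))
```

The sign is unmoved after letting go, and the jars and scoop match at their start places. Hand in.

```bash
python3 -c "
from cell import arm
print(arm.close_job())"
```

```text
the job is handed in; nothing more can be done
None
```

The leg is folded fully out (about 0.58 rad) and the sign stands on it about in the middle of the step, square, picture towards the tray and let go, handed in at about 27 s of 69; the jars and scoop matched their starting places, the jars less clearly because of shadow and partial occlusion.

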